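# Draw the cake tote to the front of its bay with the pull hook

### The arm

A 6-joint arm with a two-finger parallel gripper is mounted at the origin on a cart in front of the work surface, level with it; the furniture and walls round the work are solid. World frame = base frame: x ahead of the robot, y to its left, z up, the work surface at z = 0. Lengths are in mm, angles in rad, forces in N, time in s.
With the tool pointing down it reaches from about 375 to 975 mm from the base axis. Payload 3.8 kg.
Tool frame: the origin (TCP) lies midway between the tips of the shut fingers; the grasp point (between the pads) lies 19 mm behind it (r.grip_depth is the distance from the TCP to the grasp point, in mm); z points along the fingers, y is the line along which they close (so a half turn about z gives the same grasp; the last joint's range is limited). The gripper opens to 85 mm and grips with 20 to 120 N. Pads are 22 mm wide; open, the fingers measure 114 mm over their backs; the gripper's body (76 mm by 85 mm) begins 54 mm behind the grasp point. The pads swing forward as they close: fully open they stand 13 mm farther back than shut.
Start: joints at [-1.268, 0.264, 1.604, -0, 1.274, -0.037], TCP at [224.971, -636.401, 231.28] pointing down, gripper open.
Joint ranges: [-2.63, 2.63], [-0.94, 2.18], [0.31, 2.57], [-1.31, 4.45], [0, 2.66], [-2.55, 2.55]. Speed limits (rad/s): [2.57, 2.57, 3.14, 3.14, 3.14, 3.14].

### API

Orientations are given as a rotation vector (axis times angle).
In Python, from cell import r gives the robot as it stands.
- The arm moves only by the tool jog_arm, never from a script. Its argument "rows" is one flat list of numbers, 6 for each row, row after row: the shift along the tool's x, y, z in cm, then the turn, a rotation vector about the tool's x, y, z in degrees. In form: [x, y, z, wx, wy, wz, x, y, z, wx, wy, wz, ...]. A call has 1 to 8 rows; each row is the pose to reach, as a shift and turn from the pose commanded when the call began, along the tool's axes at that moment; what a row does not reach only later rows make up. A row lasts 1/10 s, in which the tool goes at most 50 mm and 8.59 degrees, less where a joint would pass 70% of its speed; a pose out of reach is approached as far as the arm can. A call with a gripper value outside its range is refused whole. "grip" is the closure, from -1 (fully open) to 1 (shut), so that 0 is half open, set as the call begins (left out, the last holds). The fingers move at their own pace and stop on an object; "squeeze" is the grip in N (left out, the last holds). Time passes only in rows, so rows that repeat a pose let the fingers close. It gives the time, the measured TCP pose, the force, the opening and the grip force at its end, in the units of the state.
- r.sense(): the state, without advancing time (a new reading comes with each control period).
- r.get_image(name): name is "side" or "top"; returns the picture (480x640x3 uint8, red, green, blue); there is no depth.
- r.camera_model(name): a dict with "mtx" (3x3 intrinsics, pixels), "k1" (the pictures are not rectified: a ray, as slopes to the right and down, at radius r is drawn at 1 + k1 r^2 times it, then the intrinsics apply), "pose" (4x4, takes a point from camera to world coordinates). Camera axes: x right, y down, z forward; pixel columns grow to the right and rows downward; lengths in mm; the calibration is good to about 2 mm. A picture is of the moment at which its call begins. camera_model takes no time and is no camera call.
- r.sign_off(): hands the job in; it is judged then, once.
The state is a dict: "time_s": time; "joint_positions": joint angles; "joint_vel": joint speeds; "effort": joint torques, N m; "position": TCP position; "eef_rot": TCP orientation; "force": force on the tool from outside, world axes, zero at the start; "ft_torque": the same for the moment, N m; "grip_width": finger opening in mm; "gripper_force": force on a finger pad.
Only numpy, scipy, OpenCV 4.12 (cv2) and the standard library are available. Lean on these libraries where they do the work, as an engineer would, in place of code of your own. Each camera call takes 0.05 s, during which the arm holds its last target. There are 200 camera calls.

### The job

The tote of ring cakes stands too deep in its low metal bay to be reached by hand. Take the pull hook by its handle, hook its blade over the tote's front lip and draw the tote gently forward until you feel it sit snug against the adjustable stop near the bay's mouth, keeping a light but definite pull (about 10 newtons) on it for a moment; never jerk or strain it. Then unhook without pushing the tote back, and stand the hook upright on the table again, outside the bay; touch the tote only with the hook and leave the other things alone.

Things in the scene. Friction and masses are not known exactly. Their poses are not given: they have to be found in the camera images.
- pull_hook: Pull hook, one rigid loose piece, 0.22 kg: black upright handle with a foot, a level steel shaft from it along +x (12 mm wide; underside 28, top 36 mm above the foot's underside), and at its end a steel blade 36 mm wide, 4 mm thick, pointing down to foot level. Stands by itself on foot and blade edge. Origin: middle of the foot's underside; x to the blade, z up.
- handle (a point): Centre of the pull hook's handle, 42.5 mm above the foot's underside; axes as pull_hook. The handle is 26 x 26 mm in plan and 85 mm tall, with a foot flange 50 x 44 mm, 6 mm thick. Grip it from above, across x or y, above the shaft's top.
- hook_edge (a point): Middle of the blade's lower edge, on its pulling face (towards the handle): 238 mm along +x from the handle's axis, 42.5 mm below the handle's centre, level with the foot's underside; the blade reaches 28 mm up from it to the shaft. Axes as pull_hook.
- tote: Open grey plastic tote, 140 (x) x 190 (y) x 62 mm high, walls 4 mm, 0.24 to 0.42 kg, loaded with two ring cakes; stands deep in the bay with 5 mm play at each side and slides on its floor with about 1 to 4 N of drag. Origin: centre of its underside; x from its front wall into the bay, z up.
- tote_front (a point): Middle of the top of the tote's front wall, on the axis of its lip, a round bead of 4 mm radius (top 4 mm above, front 4 mm before, back 4 mm behind this point); axes as the tote. Behind the lip a channel 26 mm long in x and over 50 mm deep is free for the blade, up to a low cross divider that keeps the cakes back.
- bay: Fixed low metal bay, open at the front. Origin on the table under the middle of its mouth; +x runs into it, z up. Inside 200 mm wide; floor sheet 6 mm thick; roof from 150 to 155 mm above the table; back wall 305 mm inside the mouth; 5 mm side sheets with flanges to 20 mm outside the inner width at the mouth.
- bay_mouth (a point): Middle of the bay's mouth, 75 mm above the table; axes as the bay. Between 3 and 48 mm inside it a rigid stop is clamped, elsewhere each time and not measured: two thin upright legs 85 mm left and right of the middle. The tote's lip comes to rest against them, the lip's axis 17 to 52 mm inside the mouth; force then rises 3 to 10 N in a millimetre. The middle is free for the shaft.
- tape: Bystander: roll of tape lying flat, 103 x 101 x 25 mm, origin under its centre.
- timer: Bystander: flat white timer, 70 x 66 x 21 mm, origin under its centre.
- probe: Bystander: probe thermometer lying flat, 25 x 198 x 17 mm, origin under its centre.

How it is judged (in metres and radians):
On the way, in this order (a step that is already met when the one before it is completed fails the run):
1. the blade is hooked behind the tote's front lip, while the tote is still deep in the bay (x of hook_edge in the frame of tote_front between 0.001 and 0.03 m and z of hook_edge in the frame of tote_front below -0.01 m and x of tote_front in the frame of bay above 0.1 m), for 0.1 s.
2. the hook holds the tote against both legs of the stop with a definite pull (5 N or more on the lip, 1 N or more on the stop), the tote at rest (x of each of stop_c1, stop_c2 in the frame of tote_front above -0.014 m and contact force between pull_hook and tote above 5 N and (contact force between tote and stop_c1 above 1 N or contact force between tote and stop_c2 above 1 N) and linear speed of tote below 0.01 m/s), for 0.3 s.
At the end, for the whole second after the job is handed in: The tote stands level at rest, its front rim within 5 mm of both legs of the stop; the pull hook stands upright (within 0.06 rad) on the table, at rest, its blade outside the bay's mouth and clear of the tote (x of each of stop_c1, stop_c2 in the frame of tote_front above -0.014 m and x of tote_front in the frame of bay below 0.065 m and angle between tote's own z axis and vertical below 0.05 rad and linear speed of each of tote, pull_hook below 0.01 m/s and height (world z) of pull_hook below 0.006 m and angle between pull_hook's own z axis and vertical below 0.06 rad and x of hook_edge in the frame of bay below -0.005 m and contact force between pull_hook and anything else above 0.5 N and contact force between pull_hook and tote below 0.1 N); the robot touches nothing.
It fails at once if the hook strains the tote: more than 18 N between them (contact force between pull_hook and tote above 18 N).
It fails at once if the fingers or the arm touch the tote (contact force between any of the fingers, the arm and tote above 0.5 N).
It fails at once if the hook or the robot strikes the bay: more than 15 N (contact force between any of pull_hook, the arm, the fingers and bay above 15 N).
It fails at once if the tote is tipped by more than 0.2 rad (angle between tote's own z axis and vertical above 0.2 rad).
It fails at once if a bystander is moved by more than 20 mm (distance of any of tape, timer, probe from where it was at the start of the episode above 0.02 m).
It also fails if it takes over 72 s, if anything falls off the work surface, if the arm or the gripper's body presses on something with over 40 N, if the wrist force passes 120 N, or if a joint passes its speed limit or range.

## Working session

There is one attempt and no reset: what is moved stays moved. The work goes in short steps, Python scripts to look and compute and a tool call to move; the robot and the scene stay as the last step left them, time stands still between calls to the robot, and variables do not carry over. Pictures are saved under pics/ and viewed, at most 10 in all, crops included, and the job is handed in when it is done.

Besides the shell and the picture viewer there is one more tool, called after "Emit:" as a command line: name --argument value ..., lists and objects as JSON in quotes. jog_arm: Moves the arm, as the interface text tells. Its arguments: {"type":"object","properties":{"rows":{"type":"array"},"grip":{"type":"number"},"squeeze":{"type":"number"}},"required":["rows"]}

```bash
ls; mkdir -p pics; python3 - <<'E'
from cell import r
import cv2
for n in("side","top"):
    cv2.imwrite(f"pics/{n}0.png",r.get_image(n)[:,:,::-1])
    m=r.camera_model(n);print(n,m)
print(r.sense())
E
```

```text
pics
side {'mtx': array([[569.66221851,   0.        , 311.99872708],
       [  0.        , 569.66221851, 232.66189363],
       [  0.        ,   0.        ,   1.        ]]), 'k1': 0.033551610018570606, 'pose': array([[ 9.39311557e-01, -2.17424492e-01,  2.65368404e-01,
         9.87635557e+01],
       [-3.42952413e-01, -5.75269675e-01,  7.42595747e-01,
        -1.05745607e+03],
       [-8.80010684e-03, -7.88537501e-01, -6.14923708e-01,
         1.05888397e+03],
       [ 0.00000000e+00,  0.00000000e+00,  0.00000000e+00,
         1.00000000e+00]])}
top {'mtx': array([[439.23160182,   0.        , 318.56464421],
       [  0.        , 439.23160182, 238.17809033],
       [  0.        ,   0.        ,   1.        ]]), 'k1': -0.026403030865568757, 'pose': array([[ 1.48052495e-03, -9.97549578e-01,  6.99474588e-02,
         4.50142799e+02],
       [-9.99964415e-01, -2.05777716e-03, -8.18131888e-03,
         1.04903493e+02],
       [ 8.30520748e-03, -6.99328571e-02, -9.97517127e-01,
         1.13145045e+03],
       [ 0.00000000e+00,  0.00000000e+00,  0.00000000e+00,
         1.00000000e+00]])}
{'time_s': 0.1, 'joint_positions': array([-1.26791451e+00,  2.64686868e-01,  1.60526140e+00, -1.68325454e-05,
        1.27372537e+00, -3.68700493e-02]), 'joint_vel': array([ 0.00030708, -0.00165592, -0.00244509, -0.00015798, -0.00050788,
        0.00065005]), 'effort': array([ 9.98546875e-05, -5.16707790e+01, -3.68590343e+01, -6.10171446e-05,
        6.25650355e-03, -6.33605987e-05]), 'position': array([ 224.75482107, -635.76108097,  230.06750415]), 'eef_rot': array([-3.09433963e+00, -5.30777167e-01,  4.58238062e-04]), 'force': array([ 0.65857343, -0.4736076 , -0.13602811]), 'ft_torque': array([0.00815824, 0.00856485, 0.05879073]), 'gripper_force': 0.0, 'grip_width': 85.30208799356957}
```

View pics/side0.png

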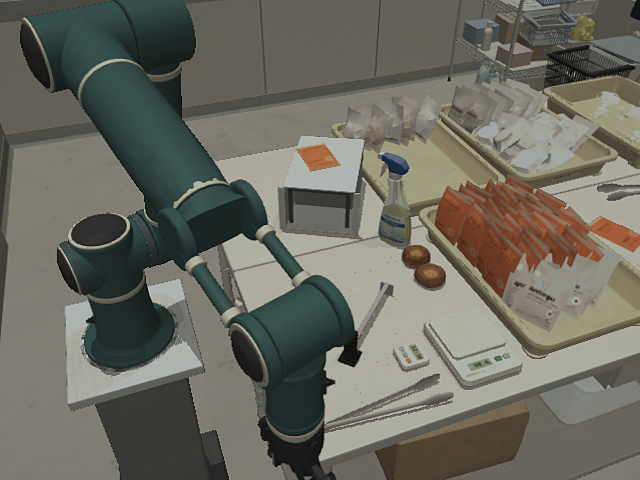

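View pics/top0.png

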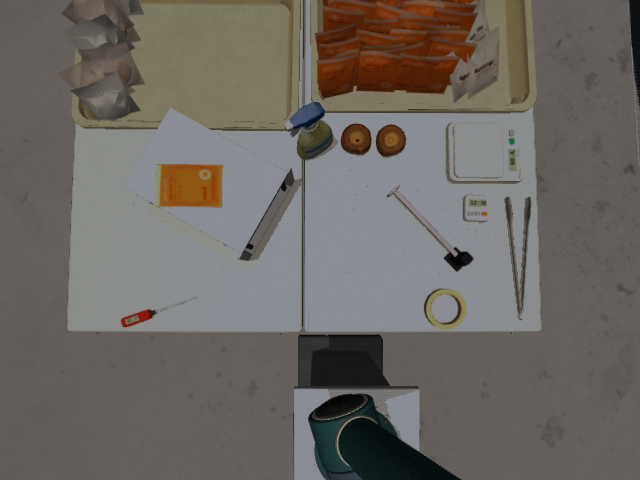

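The side view shows the bay with its mouth at about (322,205), and the hook running from (350,355) to (387,288). In the top view the bay roof has corners near (172,108), (295,170), (242,258) and (126,186). The hook's handle is at (458,258) and its blade at (393,192). I'll zoom in.

```bash
python3 - <<'E'
import cv2,numpy as np
s=cv2.imread("pics/side0.png");t=cv2.imread("pics/top0.png")
a=cv2.resize(s[130:240,270:380],(600,600),interpolation=cv2.INTER_CUBIC)
a=np.clip(a.astype(float)*1.6,0,255).astype(np.uint8)
cv2.imwrite("pics/c1.png",a)
b=cv2.resize(t[100:270,110:310],(800,680),interpolation=cv2.INTER_CUBIC)[:600]
c=cv2.resize(t[175:280,375:480],(600,600),interpolation=cv2.INTER_CUBIC)
b=cv2.resize(t[100:270,120:310],None,fx=3.5,fy=3.5,interpolation=cv2.INTER_CUBIC)
cv2.imwrite("pics/c2.png",b);cv2.imwrite("pics/c3.png",c)
E
```

```text
(no output)
```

View pics/c1.png

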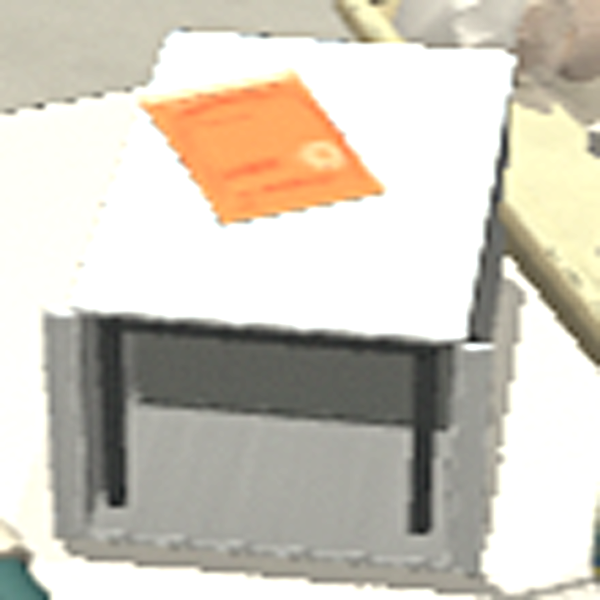

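View pics/c2.png

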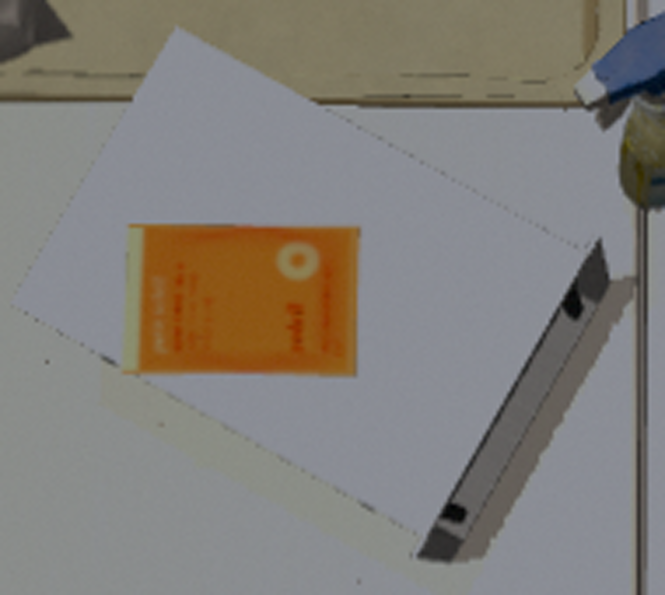

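View pics/c3.png

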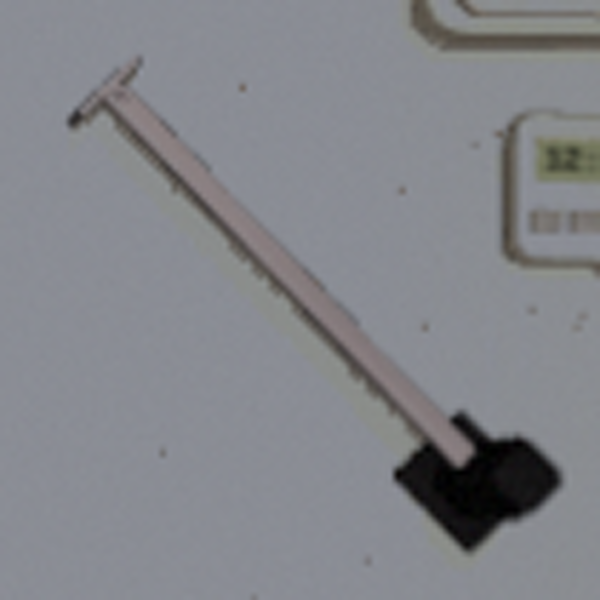

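The crops show both stop legs as dark posts at about (115,410) and (425,440) in c1. The dark band behind them ends at y≈405–430, where it meets the lit floor; this is probably the bottom of the tote front. The hook is upright, and its shaft and foot are clear. Next I'll measure.

```bash
cat > h.py <<'E'
from cell import r
import numpy as np,cv2
def ray(n,u,v):
    m=r.camera_model(n);K=m["mtx"];P=m["pose"]
    d=np.array([(u-K[0,2])/K[0,0],(v-K[1,2])/K[1,1]]);s=d.copy()
    for _ in range(20): s=d/(1+m["k1"]*(s@s))
    return P[:3,3],P[:3,:3]@np.array([*s,1.])
def plane(n,u,v,z):
    o,d=ray(n,u,v);return o+d*(z-o[2])/d[2]
def proj(n,p):
    m=r.camera_model(n);K=m["mtx"];P=m["pose"]
    q=P[:3,:3].T@(np.asarray(p,float)-P[:3,3]);s=q[:2]/q[2];s=s*(1+m["k1"]*(s@s))
    return np.array([K[0,0]*s[0]+K[0,2],K[1,1]*s[1]+K[1,2]])
def c1(x,y):return (x+.5)*110/600-.5+270,(y+.5)*110/600-.5+130
def c2(x,y):return (x+.5)/3.5-.5+120,(y+.5)/3.5-.5+100
def c3(x,y):return (x+.5)*105/600-.5+375,(y+.5)*105/600-.5+175
E
python3 - <<'E'
from h import *
np.set_printoptions(precision=1,suppress=True)
R=lambda n,c,pts,z:[plane(n,*c(*p),z) for p in pts]
roof=R("top",c2,[(178,27),(592,246),(416,538),(12,300)],155);print("roof top",*roof)
roofs=R("side",c1,[(170,30),(515,52),(470,342),(75,312)],155);print("roof side",*roofs)
for a in(roof,roofs):
    print([np.linalg.norm(a[i]-a[(i+1)%4]) for i in range(4)],[np.degrees(np.arctan2(*(a[i]-a[j])[1::-1])) for i,j in((0,1),(3,2),(3,0),(2,1))])
print("mouth floor edge side z6",*R("side",c1,[(90,540),(450,565)],6))
print("flange bottoms side z0",*R("side",c1,[(60,560),(487,585)],0))
print("flange top outer top z150",*R("top",c2,[(600,240),(418,556)],150))
print("flange bot outer top z0",*R("top",c2,[(606,280),(460,558)],0))
print("leg bottoms side z6",*R("side",c1,[(117,507),(421,533)],6))
print("tote bottom? z6",*R("side",c1,[(140,403),(290,416),(440,429)],6))
# hook
print("foot z6",*R("top",c3,[(395,474),(470,551),(462,413)],6))
print("handle top z85",*R("top",c3,[(522,435),(561,480),(517,522)],85))
print("blade top z36",*R("top",c3,[(140,62),(72,122)],32))
print("shaft mid z36",*R("top",c3,[(118,97),(463,455)],36))
E
```

```text
roof top [817.2 435.3 155. ] [672.7 164.2 155. ] [484.4 274.7 155. ] [637.  537.3 155. ]
roof side [633.9 539.6 155. ] [817.3 439.7 155. ] [668.6 165.  155. ] [485.3 265.  155. ]
[np.float64(307.1628849456374), np.float64(218.26639848768528), np.float64(303.67678143175306), np.float64(207.15502764884832)] [np.float64(61.92745385002551), np.float64(59.85253967478861), np.float64(150.47581617468924), np.float64(149.58182505918182)]
[np.float64(208.8978320191694), np.float64(312.38593155443164), np.float64(208.82549957473245), np.float64(312.2213981030237)] [np.float64(151.43989424481015), np.float64(151.39470188997586), np.float64(-118.41234224701627), np.float64(-118.42569877144768)]
mouth floor edge side z6 [486.5 260.7   6. ] [664.7 169.2   6. ]
flange bottoms side z0 [467.4 256.8   0. ] [679.9 152.6   0. ]
flange top outer top z150 [677.8 159.4 150. ] [473.1 274.2 150. ]
flange bot outer top z0 [682.3 163.1   0. ] [475.2 269.2   0. ]
leg bottoms side z6 [510.2 284.4   6. ] [661.1 201.5   6. ]
tote bottom? z6 [555.1 376.6   6. ] [633.1 332.8   6. ] [710.1 289.6   6. ]
foot z6 [ 479.8 -226.4    6. ] [ 445.2 -259.7    6. ] [ 507.3 -257.3    6. ]
handle top z85 [ 494.1 -257.1   85. ] [ 475.3 -273.2   85. ] [ 457.7 -254.2   85. ]
blade top z36 [ 661.8 -108.3   32. ] [634.8 -77.7  32. ]
shaft mid z36 [645.4 -97.5  36. ] [ 487.4 -247.7   36. ]
```

```bash
cat >> h.py <<'E'
from scipy.spatial.transform import Rotation as Ro
MOUTH=np.array([577,216.]);BY=61.4
bx=np.array([np.cos(np.radians(BY)),np.sin(np.radians(BY))]);by=np.array([-bx[1],bx[0]])
def bay(x,y=0): return MOUTH+x*bx+y*by
def tobay(p): d=np.asarray(p)[:2]-MOUTH;return np.array([d@bx,d@by])
def go(p,yaw):
    "shift (cm, tool axes) and turn (deg rotvec) to TCP p, tool down, tool-y at yaw deg"
    s=r.sense();C=Ro.from_rotvec(s["eef_rot"])
    y=np.array([np.cos(np.radians(yaw)),np.sin(np.radians(yaw)),0]);z=np.array([0,0,-1.]);x=np.cross(y,z)
    T=Ro.from_matrix(np.c_[x,y,z])
    return np.round(C.inv().apply(np.asarray(p)-s["position"])/10,2),np.round(np.degrees((C.inv()*T).as_rotvec()),2)
E
python3 - <<'E'
from h import *
print(plane("top",315,150,0),plane("side",395,240,0))
print(go([476.5,-258.5,150],44),bay(-270))
E
```

```text
[761.22514576 105.31333193   0.        ] [773.85329374 101.00490652   0.        ]
(array([ 36.31, -27.16,   8.07]), array([-7.0000e-02, -1.2000e-01, -1.1453e+02])) [447.75319836 -21.05540337]
```

Emit:
jog_arm --rows '[2.6, -1.9, 0.5, 0, 0, -8, 5.2, -3.9, 1, 0, 0, -16, 7.8, -5.8, 1.5, 0, 0, -24, 10.4, -7.8, 2, 0, 0, -32, 13, -9.7, 2.5, 0, 0, -40, 15.6, -11.6, 3, 0, 0, -48, 18.2, -13.6, 3.5, 0, 0, -56, 20.8, -15.5, 4, 0, 0, -64]' --grip -1

```text
time_s: 0.9
position: [369.7, -419.4, 190.6]
eef_rot: [-2.338, -2.097, -0.0]
force: [0.5, 0.0, -0.9]
grip_width: 85.1
gripper_force: 0.0
```

```bash
python3 -c "
from h import *
print(go([476.5,-258.5,150],44))"
```

```text
(array([17.15,  8.88,  4.06]), array([-2.000e-02, -5.000e-02, -5.021e+01]))
```

Emit:
jog_arm --rows '[2.9, 1.5, 0.7, 0, 0, -8, 5.8, 3, 1.3, 0, 0, -16, 8.7, 4.5, 2, 0, 0, -24, 11.6, 6, 2.7, 0, 0, -32, 14.5, 7.5, 3.4, 0, 0, -40, 17.1, 8.9, 4.1, 0, 0, -48, 17.1, 8.9, 4.1, 0, 0, -50.2, 17.1, 8.9, 4.1, 0, 0, -50.2]'

```text
time_s: 1.7
position: [477.2, -260.0, 149.5]
eef_rot: [-1.232, -2.888, -0.0]
force: [0.4, 0.4, 0.3]
grip_width: 85.4
gripper_force: 0.0
```

```bash
python3 -c "
from h import *
print(r.sense()['position'],go([476.5,-258.5,44],44))
cv2.imwrite('pics/t1.png',np.hstack([cv2.resize(r.get_image(n)[a:a+140,b:b+140,::-1],(400,400)) for n,a,b in (('top',160,370),('side',260,290))]))"
```

```text
[ 477.20995628 -259.97347913  149.45205094] (array([ 0.14,  0.06, 10.55]), array([-0.03, -0.09, -0.22]))
```

View pics/t1.png

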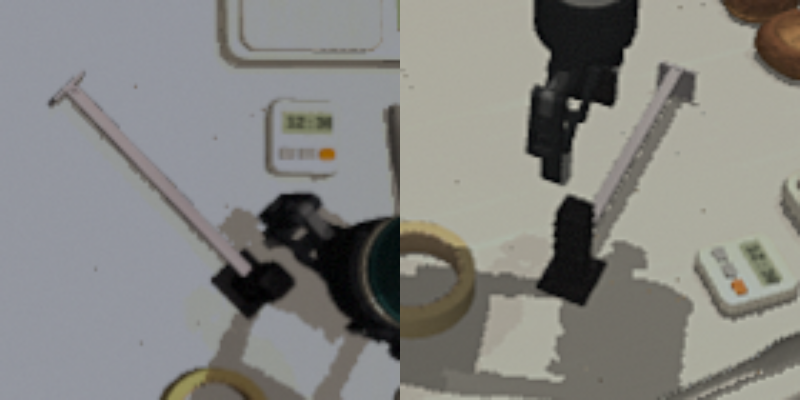

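The gripper hangs over the handle with its fingers spread along the shaft direction. I'll go down and close.

Emit:
jog_arm --rows '[0.1, 0.1, 2, 0, 0, -0.2, 0.1, 0.1, 4, 0, 0, -0.2, 0.1, 0.1, 6, 0, 0, -0.2, 0.1, 0.1, 8, 0, 0, -0.2, 0.1, 0.1, 9.5, 0, 0, -0.2, 0.1, 0.1, 10.5, 0, 0, -0.2, 0.1, 0.1, 10.5, 0, 0, -0.2]'

```text
time_s: 2.5
position: [476.1, -259.5, 43.8]
eef_rot: [-1.231, -2.887, -0.001]
force: [0.4, 0.3, 0.5]
grip_width: 85.3
gripper_force: 0.0
```

Emit:
jog_arm --rows '[0, 0, 0, 0, 0, 0, 0, 0, 0, 0, 0, 0, 0, 0, 0, 0, 0, 0, 0, 0, 0, 0, 0, 0, 0, 0, 0, 0, 0, 0, 0, 0, 0, 0, 0, 0]' --grip 0.7 --squeeze 80

```text
time_s: 3.1
position: [478.2, -260.0, 46.2]
eef_rot: [1.23, 2.889, 0.0]
force: [0.8, 1.3, 4.3]
grip_width: 25.3
gripper_force: 79.2
```

Emit:
jog_arm --rows '[0, 0, -0.5, 0, 0, 0, 0, 0, -1.5, 0, 0, 0, 0, 0, -3, 0, 0, 0, 0, 0, -5, 0, 0, 0, 0, 0, -7, 0, 0, 0, 0, 0, -8.5, 0, 0, 0, 0, 0, -8.5, 0, 0, 0]'

```text
time_s: 3.8
position: [479.3, -261.0, 133.8]
eef_rot: [1.229, 2.885, -0.001]
force: [0.6, -0.7, -2.4]
grip_width: 25.0
gripper_force: 78.6
```

```bash
python3 -c "
from h import *
p=r.sense()['position'];print(p,r.sense()['force'],go([*bay(-275),p[2]],61.4))
s=r.get_image('side');t=r.get_image('top')
q=np.array([p[0]+238*.719,p[1]+238*.695,p[2]+19-62]);a=proj('side',q);b=proj('top',q);print(a,b)
a=a.astype(int);b=b.astype(int)
cr=lambda i,c:cv2.resize(i[c[1]-30:c[1]+30,c[0]-30:c[0]+30,::-1],(400,400),interpolation=cv2.INTER_CUBIC)
print(a,b);cv2.imwrite('pics/t2.png',np.hstack([cr(s,a),cr(t,b)]))"
```

```text
[ 479.27361105 -260.99970255  133.7898077 ] [ 0.56662639 -0.69099505 -2.36001871] (array([19.33, 13.88, -0.09]), array([  0.04,   0.35, -17.53]))
[389.05556252 267.94358733] [398.55479296 185.48408884]
[389 267] [398 185]
```

View pics/t2.png

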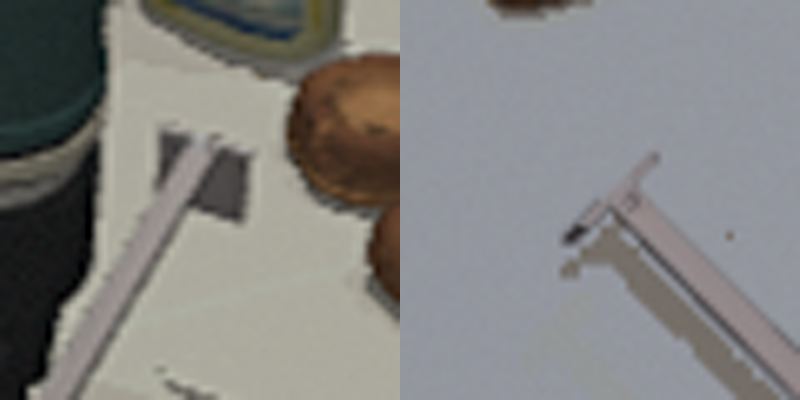

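```bash
cat >> h.py <<'E'
def tri(us,ut):
    (a,d),(b,e)=ray("side",*us),ray("top",*ut)
    k=np.linalg.lstsq(np.c_[d,-e],b-a,rcond=None)[0];p,q=a+k[0]*d,b+k[1]*e
    return (p+q)/2,np.linalg.norm(p-q)
E
python3 -c "
from h import *
f=lambda x,y,o:((x+.5)*.15-.5+o[0],(y+.5)*.15-.5+o[1])
print('blade top',tri(f(205,140,(359,237)),f(213,197,(368,155))))
for z in (86,90):print(plane('side',*f(203,200,(359,237)),z))
for z in (118,122):print(plane('top',*f(213,197,(368,155)),z))
"
```

```text
blade top (array([648.72862924, -92.16415828, 122.94276907]), np.float64(2.6944314702243735))
[655.40139301 -86.01865668  86.        ]
[653.11278366 -90.01270916  90.        ]
[648.38689912 -92.66526756 118.        ]
[647.60444705 -91.885481   122.        ]
```

Emit:
jog_arm --rows '[1, 0.7, 0, 0, 0, 0, 3.5, 2.5, 0, 0, 0, -2, 6.5, 4.7, 0, 0, 0, -5, 9.5, 6.9, 0, 0, 0, -8, 12.5, 9, 0, 0, 0, -11, 15.5, 11.2, 0, 0, 0, -14, 18, 13, 0, 0, 0, -16, 19.3, 13.9, 0, 0, 0, -17]'

```text
time_s: 4.7
position: [441.3, -21.3, 128.6]
eef_rot: [-0.785, -3.038, -0.001]
force: [-0.2, -0.1, -1.7]
grip_width: 25.3
gripper_force: 78.8
```

```bash
python3 -c "
from h import *
p=r.sense()['position'];print(p,r.sense()['force'],tobay(p),go([*bay(-275),p[2]],61))
s=r.get_image('side');t=r.get_image('top')
cr=lambda i,x,y:cv2.resize(i[y:y+120,x:x+120,::-1],(400,400),interpolation=cv2.INTER_CUBIC)
cv2.imwrite('pics/t3.png',np.clip(np.hstack([cr(s,270,150),cr(t,230,150)])*1.4,0,255).astype(np.uint8))"
```

```text
[441.25007877 -21.34044184 128.62786826] [-0.17755709 -0.07746686 -1.72554039] [-273.36324933    5.57318269] (array([-0.56, -0.16, -0.  ]), array([-0.03, -0.22,  0.04]))
```

View pics/t3.png

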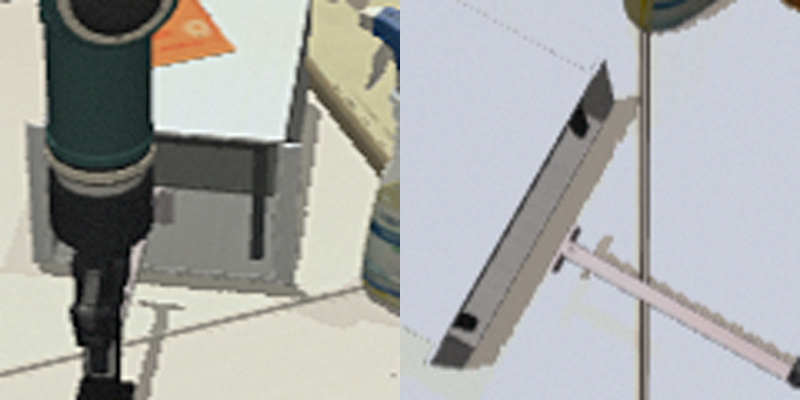

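```bash
python3 -c "
from h import *
f=lambda x,y:((x+.5)*.3-.5+230,(y+.5)*.3-.5+150)
b=plane('top',*f(168,249),117);print('blade',b,tobay(b))
for z in (100,150): 
  l=[plane('top',*f(*q),z) for q in((180,120),(65,322))];print([tobay(q) for q in l])
"
```

```text
blade [553.24367215 185.96115666 117.        ] [-37.74555377   6.47830168]
[array([  1.61289748, -79.18436001]), array([ 2.84278618, 85.69629497])]
[array([ -6.13731718, -72.52471729]), array([-4.96704786, 84.3632777 ])]
```

Emit:
jog_arm --rows '[-0.3, 0.5, -0.3, 0, 0, 0, -0.3, 2, -0.4, 0, 0, 0, -0.3, 3.5, -0.4, 0, 0, 0, -0.3, 5, -0.4, 0, 0, 0, -0.3, 6.5, -0.4, 0, 0, 0, -0.3, 8, -0.4, 0, 0, 0, -0.3, 9.5, -0.4, 0, 0, 0, -0.3, 10.5, -0.4, 0, 0, 0]'

```text
time_s: 5.6
position: [498.3, 67.4, 134.3]
eef_rot: [0.789, 3.041, 0.0]
force: [-0.7, 0.2, -2.5]
grip_width: 25.3
gripper_force: 79.0
```

```bash
python3 -c "
from h import *
p=r.sense()['position'];print(p,r.sense()['force'],tobay(p),go([*bay(-92.5,3),132],61))"
```

```text
[498.27710909  67.35235155 134.25009438] [-0.72758912  0.23887293 -2.45556035] [-168.19411158   -2.03906102] (array([0.57, 7.56, 0.23]), array([ 0.01, -0.  , -0.09]))
```

Emit:
jog_arm --rows '[0.2, 1, 0, 0, 0, 0, 0.4, 2.2, 0, 0, 0, 0, 0.4, 3.5, 0, 0, 0, 0, 0.4, 4.8, 0, 0, 0, 0, 0.4, 6, 0, 0, 0, 0, 0.4, 7, 0, 0, 0, 0, 0.4, 7.6, 0, 0, 0, 0, 0.4, 7.6, 0, 0, 0, 0]'

```text
time_s: 6.4
position: [531.5, 135.0, 134.3]
eef_rot: [0.789, 3.041, 0.0]
force: [0.9, -0.5, -1.8]
grip_width: 25.4
gripper_force: 79.0
```

```bash
python3 -c "
from h import *
p=r.sense()['position'];print(p,r.sense()['force'],tobay(p))
s=r.get_image('side');s=s[140:230,270:390,::-1]
cv2.imwrite('pics/t4.png',np.clip(cv2.resize(s,(800,600),interpolation=cv2.INTER_CUBIC)*2.,0,255).astype(np.uint8))"
```

```text
[531.47527763 134.97644734 134.28055499] [ 0.85416048 -0.51609784 -1.82124906] [-92.92961378   1.18461625]
```

View pics/t4.png

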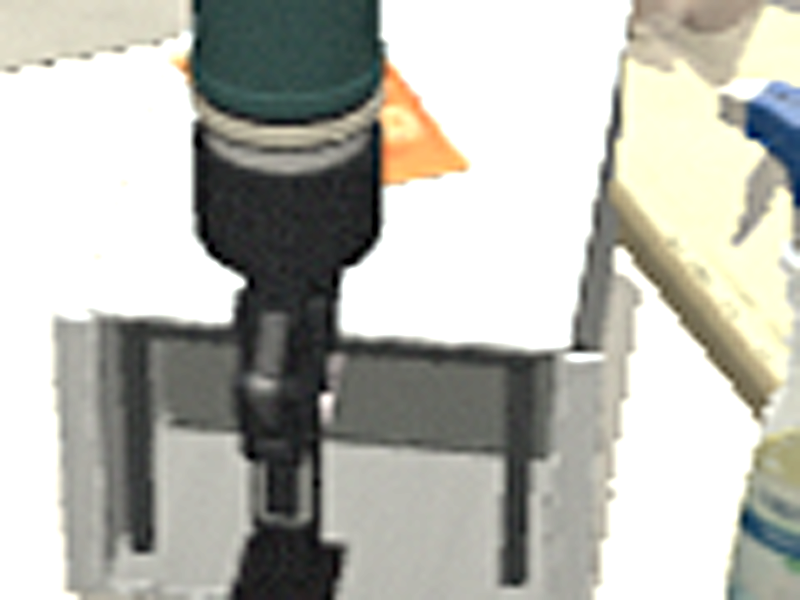

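The blade is hidden behind the hand in this view, but the tote's front face is visible and nothing has been touched. I'll lower gently, watching the force.

Emit:
jog_arm --rows '[0, 0, 0.5, 0, 0, 0, 0, 0, 1, 0, 0, 0, 0, 0, 1.5, 0, 0, 0, 0, 0, 1.8, 0, 0, 0, 0, 0, 2.1, 0, 0, 0, 0, 0, 2.4, 0, 0, 0, 0, 0, 2.4, 0, 0, 0]'

```text
time_s: 7.15
position: [530.7, 134.2, 109.7]
eef_rot: [-0.79, -3.04, 0.001]
force: [0.3, -0.4, -2.0]
grip_width: 25.3
gripper_force: 79.0
```

Emit:
jog_arm --rows '[0, 0, 0.2, 0, 0, 0, 0, 0, 0.4, 0, 0, 0, 0, 0, 0.6, 0, 0, 0, 0, 0, 0.8, 0, 0, 0]'

```text
time_s: 7.55
position: [531.0, 134.3, 102.1]
eef_rot: [0.79, 3.041, 0.0]
force: [0.3, 0.2, -1.9]
grip_width: 25.0
gripper_force: 79.0
```

Emit:
jog_arm --rows '[0, 0, 0.3, 0, 0, 0, 0, 0, 0.6, 0, 0, 0, 0, 0, 0.8, 0, 0, 0, 0, 0, 0.8, 0, 0, 0]'

```text
time_s: 7.95
position: [530.6, 134.2, 93.8]
eef_rot: [-0.79, -3.04, 0.001]
force: [0.1, 0.9, -2.7]
grip_width: 25.0
gripper_force: 79.0
```

Emit:
jog_arm --rows '[0, -0.1, 0, 0, 0, 0, 0, -0.2, 0, 0, 0, 0, 0, -0.3, 0, 0, 0, 0, 0, -0.4, 0, 0, 0, 0, 0, -0.5, 0, 0, 0, 0, 0, -0.6, 0, 0, 0, 0, 0, -0.7, 0, 0, 0, 0, 0, -0.8, 0, 0, 0, 0]'

```text
time_s: 8.75
position: [527.1, 127.3, 94.3]
eef_rot: [0.79, 3.041, 0.0]
force: [-0.4, 0.1, -2.3]
grip_width: 25.3
gripper_force: 79.0
```

Emit:
jog_arm --rows '[0, -0.1, 0, 0, 0, 0, 0, -0.2, 0, 0, 0, 0, 0, -0.3, 0, 0, 0, 0, 0, -0.4, 0, 0, 0, 0, 0, -0.5, 0, 0, 0, 0, 0, -0.6, 0, 0, 0, 0, 0, -0.7, 0, 0, 0, 0, 0, -0.8, 0, 0, 0, 0]'

```text
time_s: 9.55
position: [523.3, 120.4, 94.3]
eef_rot: [0.79, 3.04, 0.001]
force: [1.1, 2.9, -3.3]
grip_width: 25.0
gripper_force: 78.9
```

The lip has been caught, with about 3 N of drag. I'll draw it forward steadily.

Emit:
jog_arm --rows '[0, -0.2, 0, 0, 0, 0, 0, -0.4, 0, 0, 0, 0, 0, -0.7, 0, 0, 0, 0, 0, -1, 0, 0, 0, 0, 0, -1.3, 0, 0, 0, 0, 0, -1.6, 0, 0, 0, 0, 0, -1.9, 0, 0, 0, 0, 0, -2.2, 0, 0, 0, 0]'

```text
time_s: 10.35
position: [512.4, 100.9, 94.3]
eef_rot: [0.79, 3.04, 0.0]
force: [1.5, 1.2, -2.7]
grip_width: 25.2
gripper_force: 78.9
```

Emit:
jog_arm --rows '[0, -0.3, 0, 0, 0, 0, 0, -0.6, 0, 0, 0, 0, 0, -0.9, 0, 0, 0, 0, 0, -1.2, 0, 0, 0, 0, 0, -1.5, 0, 0, 0, 0, 0, -1.8, 0, 0, 0, 0, 0, -2.1, 0, 0, 0, 0, 0, -2.3, 0, 0, 0, 0]'

```text
time_s: 11.15
position: [501.2, 80.8, 94.3]
eef_rot: [-0.79, -3.041, 0.0]
force: [1.1, 2.1, -3.2]
grip_width: 25.5
gripper_force: 79.0
```

```bash
python3 -c "
from h import *
s=r.sense();p=s['position'];print(p,s['force'],s['force'][:2]@bx,tobay(p)+[237.5-4,0])
s=r.get_image('side');s=s[140:230,270:390,::-1]
cv2.imwrite('pics/t5.png',np.clip(cv2.resize(s,(800,600),interpolation=cv2.INTER_CUBIC)*2.,0,255).astype(np.uint8))"
```

```text
[501.15815545  80.77521026  94.27591289] [ 1.1193641   2.09534901 -3.17753027] 2.3755112384818564 [78.47006327  1.8568425 ]
```

View pics/t5.png

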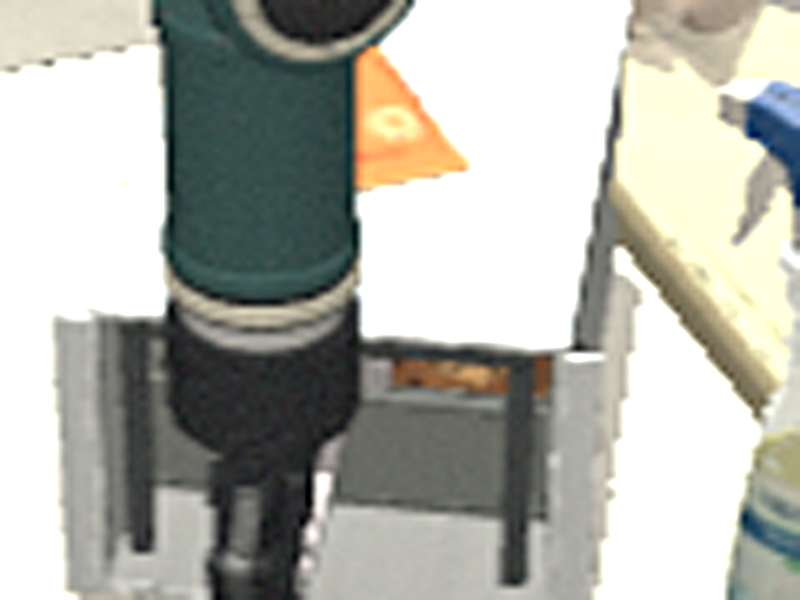

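The tote is drawn out and the cakes are visible behind it. Its bottom front edge lies at about (340,503)–(545,520), and the right leg's foot is at (512,583).

```bash
python3 -c "
from h import *
f=lambda x,y:((x+.5)*.15-.5+270,(y+.5)*.15-.5+140)
for n,q,z in(('bot',(340,503),6),('bot',(545,520),6),('liptop',(450,396),68),('leg',(512,583),6),('legL',(143,550),6)):print(n,tobay(plane('side',*f(*q),z)))
"
```

```text
bot [79.28051299  6.7587422 ]
bot [ 79.02949203 -89.72572287]
liptop [ 84.50066194 -43.41965355]
leg [ 28.7770503  -79.41300937]
legL [30.41483537 91.894596  ]
```

Emit:
jog_arm --rows '[0, -0.3, 0, 0, 0, 0, 0, -0.6, 0, 0, 0, 0, 0, -0.9, 0, 0, 0, 0, 0, -1.2, 0, 0, 0, 0, 0, -1.5, 0, 0, 0, 0, 0, -1.8, 0, 0, 0, 0, 0, -2.1, 0, 0, 0, 0, 0, -2.3, 0, 0, 0, 0]'

```text
time_s: 12.0
position: [490.0, 60.7, 94.3]
eef_rot: [-0.79, -3.041, 0.0]
force: [0.5, 1.8, -1.6]
grip_width: 25.4
gripper_force: 79.0
```

Emit:
jog_arm --rows '[0, -0.05, 0, 0, 0, 0, 0, -0.1, 0, 0, 0, 0, 0, -0.15, 0, 0, 0, 0, 0, -0.2, 0, 0, 0, 0, 0, -0.25, 0, 0, 0, 0, 0, -0.3, 0, 0, 0, 0]'

```text
time_s: 12.6
position: [488.6, 58.3, 94.3]
eef_rot: [-0.79, -3.041, -0.0]
force: [1.3, 1.9, -2.3]
grip_width: 25.3
gripper_force: 79.1
```

Emit:
jog_arm --rows '[0, -0.05, 0, 0, 0, 0, 0, -0.1, 0, 0, 0, 0, 0, -0.15, 0, 0, 0, 0, 0, -0.2, 0, 0, 0, 0, 0, -0.25, 0, 0, 0, 0, 0, -0.3, 0, 0, 0, 0, 0, -0.35, 0, 0, 0, 0, 0, -0.4, 0, 0, 0, 0]'

```text
time_s: 13.4
position: [486.7, 54.8, 94.3]
eef_rot: [-0.79, -3.041, -0.0]
force: [-0.2, 3.0, -3.3]
grip_width: 25.6
gripper_force: 79.0
```

Emit:
jog_arm --rows '[0, -0.04, 0, 0, 0, 0, 0, -0.08, 0, 0, 0, 0, 0, -0.12, 0, 0, 0, 0, 0, -0.16, 0, 0, 0, 0, 0, -0.2, 0, 0, 0, 0, 0, -0.24, 0, 0, 0, 0, 0, -0.24, 0, 0, 0, 0]'

```text
time_s: 14.1
position: [485.5, 52.6, 94.3]
eef_rot: [-0.79, -3.041, 0.0]
force: [1.1, 1.3, -2.5]
grip_width: 24.9
gripper_force: 79.0
```

```bash
cat > f.py <<'E'
from h import *
s=r.sense();p=s['position'];print('F',s['force'][:2]@bx,'fz',s['force'][2],'lip',tobay(p)+[233.5,0])
E
python3 f.py
```

```text
F 1.6440414936966394 fz -2.477815009173441 lip [46.27145881  2.14086443]
```

Emit:
jog_arm --rows '[0, -0.03, 0, 0, 0, 0, 0, -0.06, 0, 0, 0, 0, 0, -0.09, 0, 0, 0, 0, 0, -0.12, 0, 0, 0, 0, 0, -0.15, 0, 0, 0, 0, 0, -0.18, 0, 0, 0, 0, 0, -0.2, 0, 0, 0, 0]'

```text
time_s: 14.8
position: [484.6, 51.0, 94.3]
eef_rot: [-0.79, -3.041, 0.0]
force: [0.5, 2.0, -2.4]
grip_width: 24.9
gripper_force: 79.0
```

Emit:
jog_arm --rows '[0, -0.03, 0, 0, 0, 0, 0, -0.06, 0, 0, 0, 0, 0, -0.09, 0, 0, 0, 0, 0, -0.12, 0, 0, 0, 0, 0, -0.15, 0, 0, 0, 0, 0, -0.18, 0, 0, 0, 0, 0, -0.2, 0, 0, 0, 0]'

```text
time_s: 15.5
position: [483.6, 49.2, 94.3]
eef_rot: [0.79, 3.041, 0.0]
force: [0.8, 2.4, -3.5]
grip_width: 25.3
gripper_force: 79.0
```

Emit:
jog_arm --rows '[0, -0.03, 0, 0, 0, 0, 0, -0.06, 0, 0, 0, 0, 0, -0.09, 0, 0, 0, 0, 0, -0.12, 0, 0, 0, 0, 0, -0.15, 0, 0, 0, 0, 0, -0.17, 0, 0, 0, 0, 0, -0.17, 0, 0, 0, 0]'

```text
time_s: 16.2
position: [482.7, 47.7, 94.3]
eef_rot: [-0.79, -3.041, 0.0]
force: [0.9, 1.8, -2.7]
grip_width: 25.0
gripper_force: 79.0
```

Emit:
jog_arm --rows '[0, -0.03, 0, 0, 0, 0, 0, -0.06, 0, 0, 0, 0, 0, -0.09, 0, 0, 0, 0, 0, -0.12, 0, 0, 0, 0, 0, -0.15, 0, 0, 0, 0, 0, -0.17, 0, 0, 0, 0, 0, -0.17, 0, 0, 0, 0]'

```text
time_s: 16.9
position: [481.9, 46.2, 94.3]
eef_rot: [-0.79, -3.041, 0.0]
force: [1.6, 2.2, -2.9]
grip_width: 25.1
gripper_force: 79.0
```

Emit:
jog_arm --rows '[0, -0.03, 0, 0, 0, 0, 0, -0.06, 0, 0, 0, 0, 0, -0.09, 0, 0, 0, 0, 0, -0.12, 0, 0, 0, 0, 0, -0.15, 0, 0, 0, 0, 0, -0.15, 0, 0, 0, 0]'

```text
time_s: 17.5
position: [481.2, 44.9, 94.3]
eef_rot: [-0.79, -3.041, 0.0]
force: [0.8, 1.4, -2.7]
grip_width: 25.0
gripper_force: 79.0
```

Emit:
jog_arm --rows '[0, -0.03, 0, 0, 0, 0, 0, -0.06, 0, 0, 0, 0, 0, -0.09, 0, 0, 0, 0, 0, -0.12, 0, 0, 0, 0, 0, -0.15, 0, 0, 0, 0, 0, -0.15, 0, 0, 0, 0]'

```text
time_s: 18.1
position: [480.4, 43.6, 94.3]
eef_rot: [-0.79, -3.041, 0.0]
force: [0.1, 1.6, -2.2]
grip_width: 25.1
gripper_force: 79.0
```

Emit:
jog_arm --rows '[0, -0.03, 0, 0, 0, 0, 0, -0.06, 0, 0, 0, 0, 0, -0.09, 0, 0, 0, 0, 0, -0.12, 0, 0, 0, 0, 0, -0.15, 0, 0, 0, 0, 0, -0.15, 0, 0, 0, 0]'

```text
time_s: 18.7
position: [479.7, 42.3, 94.3]
eef_rot: [-0.79, -3.041, 0.0]
force: [0.1, 2.2, -3.1]
grip_width: 25.0
gripper_force: 79.0
```

Emit:
jog_arm --rows '[0, -0.03, 0, 0, 0, 0, 0, -0.06, 0, 0, 0, 0, 0, -0.09, 0, 0, 0, 0, 0, -0.12, 0, 0, 0, 0, 0, -0.15, 0, 0, 0, 0, 0, -0.15, 0, 0, 0, 0]'

```text
time_s: 19.3
position: [479.0, 41.0, 94.3]
eef_rot: [-0.79, -3.041, 0.0]
force: [1.5, 1.0, -2.7]
grip_width: 25.1
gripper_force: 79.0
```

Emit:
jog_arm --rows '[0, -0.03, 0, 0, 0, 0, 0, -0.06, 0, 0, 0, 0, 0, -0.09, 0, 0, 0, 0, 0, -0.12, 0, 0, 0, 0, 0, -0.15, 0, 0, 0, 0, 0, -0.15, 0, 0, 0, 0]'

```text
time_s: 19.9
position: [478.3, 39.6, 94.3]
eef_rot: [-0.79, -3.041, 0.0]
force: [0.2, 2.1, -2.8]
grip_width: 24.9
gripper_force: 79.0
```

```bash
python3 f.py; python3 -c "
from h import *
s=r.get_image('side');s=s[150:240,270:390,::-1]
cv2.imwrite('pics/t6.png',np.clip(cv2.resize(s,(800,600),interpolation=cv2.INTER_CUBIC)*2.,0,255).astype(np.uint8))"
```

```text
F 1.919798650716904 fz -2.7795515344452353 lip [31.40044461  2.27596463]
```

View pics/t6.png

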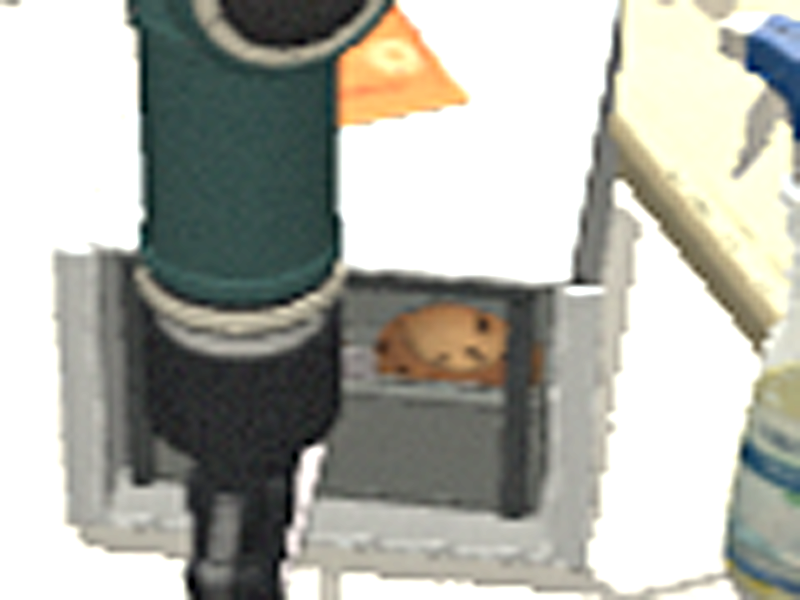

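The tote's front face is now only a few mm behind the legs. That picture was my 11th, one over the limit of 10, so I'll view no more and go on by force, in finer steps.

Emit:
jog_arm --rows '[0, -0.02, 0, 0, 0, 0, 0, -0.04, 0, 0, 0, 0, 0, -0.06, 0, 0, 0, 0, 0, -0.08, 0, 0, 0, 0, 0, -0.1, 0, 0, 0, 0, 0, -0.1, 0, 0, 0, 0]'

```text
time_s: 20.55
position: [477.8, 38.8, 94.3]
eef_rot: [-0.79, -3.041, 0.0]
force: [0.1, 1.7, -2.7]
grip_width: 25.2
gripper_force: 79.0
```

Emit:
jog_arm --rows '[0, -0.02, 0, 0, 0, 0, 0, -0.04, 0, 0, 0, 0, 0, -0.06, 0, 0, 0, 0, 0, -0.08, 0, 0, 0, 0, 0, -0.1, 0, 0, 0, 0, 0, -0.12, 0, 0, 0, 0, 0, -0.12, 0, 0, 0, 0]'

```text
time_s: 21.25
position: [477.2, 37.7, 94.3]
eef_rot: [-0.79, -3.041, 0.0]
force: [-0.2, 2.1, -3.0]
grip_width: 25.3
gripper_force: 79.0
```

Emit:
jog_arm --rows '[0, -0.02, 0, 0, 0, 0, 0, -0.04, 0, 0, 0, 0, 0, -0.06, 0, 0, 0, 0, 0, -0.08, 0, 0, 0, 0, 0, -0.1, 0, 0, 0, 0, 0, -0.12, 0, 0, 0, 0, 0, -0.12, 0, 0, 0, 0]'

```text
time_s: 21.95
position: [476.6, 36.7, 94.3]
eef_rot: [-0.79, -3.041, 0.0]
force: [1.8, 1.5, -2.6]
grip_width: 25.2
gripper_force: 79.0
```

Emit:
jog_arm --rows '[0, -0.02, 0, 0, 0, 0, 0, -0.04, 0, 0, 0, 0, 0, -0.06, 0, 0, 0, 0, 0, -0.08, 0, 0, 0, 0, 0, -0.1, 0, 0, 0, 0, 0, -0.12, 0, 0, 0, 0, 0, -0.12, 0, 0, 0, 0]'

```text
time_s: 22.65
position: [476.0, 35.7, 94.3]
eef_rot: [-0.79, -3.041, 0.0]
force: [0.0, 2.2, -2.6]
grip_width: 25.0
gripper_force: 79.0
```

Emit:
jog_arm --rows '[0, -0.02, 0, 0, 0, 0, 0, -0.04, 0, 0, 0, 0, 0, -0.06, 0, 0, 0, 0, 0, -0.08, 0, 0, 0, 0, 0, -0.1, 0, 0, 0, 0, 0, -0.12, 0, 0, 0, 0, 0, -0.12, 0, 0, 0, 0]'

```text
time_s: 23.35
position: [475.4, 34.6, 94.3]
eef_rot: [-0.79, -3.041, 0.0]
force: [0.0, 1.5, -3.0]
grip_width: 25.0
gripper_force: 79.0
```

Emit:
jog_arm --rows '[0, -0.02, 0, 0, 0, 0, 0, -0.04, 0, 0, 0, 0, 0, -0.06, 0, 0, 0, 0, 0, -0.08, 0, 0, 0, 0, 0, -0.1, 0, 0, 0, 0, 0, -0.12, 0, 0, 0, 0, 0, -0.12, 0, 0, 0, 0]'

```text
time_s: 24.05
position: [474.8, 33.6, 94.3]
eef_rot: [-0.79, -3.041, 0.0]
force: [1.2, 0.3, -2.1]
grip_width: 25.2
gripper_force: 79.0
```

```bash
python3 f.py; python3 - <<'E'
# dark-band lower edge on side view along column between hand and right leg, vs leg foot
from h import *
s=cv2.cvtColor(r.get_image('side'),cv2.COLOR_RGB2GRAY).astype(float)
cv2.imwrite('pics/t7.png',s)
for c in range(324,352,4):
    g=cv2.GaussianBlur(s[:,c:c+2].mean(1).reshape(-1,1),(1,3),0)[:,0]
    d=np.diff(g)[215:232];k=215+np.argmax(d);print(c,k,np.round(g[k-4:k+6]),tobay(plane('side',c+.5,k+.5,6)))
E
```

```text
F 0.8496451643249148 fz -2.1427598007456745 lip [24.41475172  2.35509788]
324 226 [53. 53. 52. 53. 66. 87. 95. 97. 97. 90.] [ 22.27055338 -13.18551848]
328 226 [52. 52. 52. 50. 61. 84. 96. 95. 96. 96.] [ 23.9407395  -25.25372302]
332 226 [52. 52. 53. 50. 54. 73. 91. 95. 96. 96.] [ 25.61041489 -37.3189839 ]
336 227 [52. 53. 52. 52. 65. 86. 95. 95. 91. 85.] [ 22.30065606 -49.95737557]
340 227 [52. 52. 53. 52. 60. 83. 96. 96. 97. 96.] [ 23.96608114 -61.98888937]
344 227 [40. 40. 41. 40. 46. 70. 91. 96. 98. 98.] [ 25.63096454 -74.01711188]
348 228 [38. 37. 37. 42. 61. 86. 96. 94. 90. 86.] [ 22.329529   -86.53339668][ WARN:0@1.394] global loadsave.cpp:1063 imwrite_ Unsupported depth image for selected encoder is fallbacked to CV_8U.
```

Emit:
jog_arm --rows '[0, -0.02, 0, 0, 0, 0, 0, -0.04, 0, 0, 0, 0, 0, -0.06, 0, 0, 0, 0, 0, -0.08, 0, 0, 0, 0, 0, -0.1, 0, 0, 0, 0, 0, -0.12, 0, 0, 0, 0, 0, -0.12, 0, 0, 0, 0]'

```text
time_s: 24.8
position: [474.3, 32.5, 94.3]
eef_rot: [-0.79, -3.041, 0.0]
force: [1.5, 1.6, -2.5]
grip_width: 24.9
gripper_force: 79.0
```

Emit:
jog_arm --rows '[0, -0.02, 0, 0, 0, 0, 0, -0.04, 0, 0, 0, 0, 0, -0.06, 0, 0, 0, 0, 0, -0.08, 0, 0, 0, 0, 0, -0.1, 0, 0, 0, 0, 0, -0.12, 0, 0, 0, 0, 0, -0.12, 0, 0, 0, 0]'

```text
time_s: 25.5
position: [473.7, 31.4, 94.3]
eef_rot: [0.79, 3.041, -0.0]
force: [1.4, 2.1, -3.5]
grip_width: 25.5
gripper_force: 79.0
```

Emit:
jog_arm --rows '[0, -0.02, 0, 0, 0, 0, 0, -0.04, 0, 0, 0, 0, 0, -0.06, 0, 0, 0, 0, 0, -0.08, 0, 0, 0, 0, 0, -0.1, 0, 0, 0, 0, 0, -0.12, 0, 0, 0, 0, 0, -0.12, 0, 0, 0, 0]'

```text
time_s: 26.2
position: [473.1, 30.4, 94.3]
eef_rot: [-0.79, -3.041, 0.0]
force: [0.1, 2.1, -2.7]
grip_width: 25.3
gripper_force: 79.0
```

Emit:
jog_arm --rows '[0, -0.02, 0, 0, 0, 0, 0, -0.04, 0, 0, 0, 0, 0, -0.06, 0, 0, 0, 0, 0, -0.08, 0, 0, 0, 0, 0, -0.1, 0, 0, 0, 0, 0, -0.12, 0, 0, 0, 0, 0, -0.12, 0, 0, 0, 0]'

```text
time_s: 26.9
position: [472.7, 29.6, 94.3]
eef_rot: [0.79, 3.04, 0.001]
force: [1.4, 4.5, -3.5]
grip_width: 25.1
gripper_force: 78.9
```

```bash
cat > e.py <<'E'
from h import *
s=cv2.cvtColor(r.get_image('side'),cv2.COLOR_RGB2GRAY).astype(float);o=[]
for c in range(324,338):
    g=s[:,c];k=212
    while not(g[k]<74<=g[k+1] and k>215) and k<235:k+=1
    o.append(tobay(plane('side',c,k+(74-g[k])/(g[k+1]-g[k]),6))[0])
print('tote bottom edge',np.round(o,1),np.median(o))
print(s[205:236,344:350:2].T.astype(int))
E
python3 f.py;python3 e.py
```

```text
F 4.598898583501408 fz -3.5216939271138075 lip [19.92180274  2.31904198]
tote bottom edge [18.7 18.5 18.4 18.8 19.1 19.2 19.3 19.2 19.  19.6 19.8 19.4 19.  18.4] 19.056132419988884
[[ 44  40  47  49  42  59  70  68  48  48  48  50  50  49  52  52  53  48
   46  49  46  45  53  49  84  96  94 103  87  91  93]
 [ 31  34  29  33  30  31  32  30  31  31  33  31  32  32  32  32  34  33
   31  31  32  30  31  36  78  97  95 110  84  77  90]
 [ 32  33  33  32  31  32  29  33  31  28  30  31  30  31  28  32  35  31
   31  32  30  28  39  49  65  96  97  89  80  81  91]]
```

The force is rising, so it has met the stop. I'll add pull in small steps.

Emit:
jog_arm --rows '[0, -0.01, 0, 0, 0, 0, 0, -0.02, 0, 0, 0, 0, 0, -0.03, 0, 0, 0, 0, 0, -0.04, 0, 0, 0, 0, 0, -0.04, 0, 0, 0, 0]'

```text
time_s: 27.45
position: [472.7, 29.5, 94.3]
eef_rot: [0.79, 3.04, 0.002]
force: [2.9, 5.7, -4.7]
grip_width: 25.2
gripper_force: 78.9
```

```bash
python3 f.py
```

```text
F 6.33958735586949 fz -4.659895323283972 lip [19.8337718   2.31821639]
```

Emit:
jog_arm --rows '[0, -0.02, 0, 0, 0, 0, 0, -0.04, 0, 0, 0, 0, 0, -0.06, 0, 0, 0, 0, 0, -0.06, 0, 0, 0, 0, 0, -0.06, 0, 0, 0, 0]'

```text
time_s: 27.95
position: [472.6, 29.4, 94.3]
eef_rot: [0.79, 3.04, 0.003]
force: [3.9, 8.5, -5.3]
grip_width: 25.1
gripper_force: 78.8
```

```bash
python3 f.py
```

```text
F 9.34048967102188 fz -5.2877920576304 lip [19.757837    2.31983943]
```

Emit:
jog_arm --rows '[0, -0.02, 0, 0, 0, 0, 0, -0.02, 0, 0, 0, 0, 0, -0.02, 0, 0, 0, 0, 0, -0.02, 0, 0, 0, 0, 0, -0.02, 0, 0, 0, 0, 0, -0.02, 0, 0, 0, 0, 0, -0.02, 0, 0, 0, 0, 0, -0.02, 0, 0, 0, 0]'

```text
time_s: 28.75
position: [472.7, 29.4, 94.3]
eef_rot: [0.79, 3.04, 0.003]
force: [4.0, 8.0, -6.3]
grip_width: 24.9
gripper_force: 78.8
```

```bash
python3 f.py;python3 e.py|head -1;python3 -c "
from h import *
s=cv2.cvtColor(r.get_image('side'),cv2.COLOR_RGB2GRAY)
print(r.sense()['joint_positions'])"
```

```text
F 8.900428418766332 fz -6.287526557087783 lip [19.76195688  2.31475982]
tote bottom edge [18.8 18.3 18.3 18.6 19.2 19.2 19.3 19.3 18.9 19.7 19.1 18.  17.9 17.9] 18.843013021685096
[ 0.00821108  0.01263126  2.16013494  0.00223321  0.96733836 -1.0551662 ]
```

It held about 9 N at rest for over 1 s. Now I'll unhook: 10 mm forward, then up.

Emit:
jog_arm --rows '[0, 0.05, 0, 0, 0, 0, 0, 0.15, 0, 0, 0, 0, 0, 0.3, 0, 0, 0, 0, 0, 0.5, 0, 0, 0, 0, 0, 0.75, 0, 0, 0, 0, 0, 1, 0, 0, 0, 0, 0, 1.1, 0, 0, 0, 0, 0, 1.1, 0, 0, 0, 0]'

```text
time_s: 29.65
position: [477.4, 38.0, 94.3]
eef_rot: [-0.79, -3.041, 0.0]
force: [-0.4, 0.3, -2.1]
grip_width: 25.1
gripper_force: 79.4
```

```bash
python3 f.py;python3 e.py|head -1
```

```text
F 0.10409439447680888 fz -2.1163259200161777 lip [29.57099458  2.28262168]
tote bottom edge [19.9 19.2 18.9 18.5 19.2 19.2 19.1 19.3 18.9 19.6 19.8 19.3 18.8 18.4] 19.170156205990303
```

Emit:
jog_arm --rows '[0, 0, -0.3, 0, 0, 0, 0, 0, -0.8, 0, 0, 0, 0, 0, -1.5, 0, 0, 0, 0, 0, -2.3, 0, 0, 0, 0, 0, -3.1, 0, 0, 0, 0, 0, -3.8, 0, 0, 0, 0, 0, -4, 0, 0, 0, 0, 0, -4, 0, 0, 0]'

```text
time_s: 30.5
position: [477.8, 38.0, 135.0]
eef_rot: [0.79, 3.039, 0.001]
force: [0.3, -0.6, -2.0]
grip_width: 25.1
gripper_force: 79.5
```

```bash
python3 f.py;python3 e.py|head -1; python3 -c "
from h import *
p=r.sense()['position'];print(p)
for B in (-235,-260): print(bay(B,-25),go([*bay(B,-25),p[2]],61))"
```

```text
F -0.41840877157546996 fz -1.9909595564820943 lip [29.68921331  1.91417241]
tote bottom edge [19.7 19.2 18.8 18.7 19.2 19.1 19.3 19.1 19.1 19.4 19.7 19.2 18.5 18.4] 19.157505319062693
[477.34903717  37.96602588 134.44529916]
[486.45698777  -2.29329567] (array([-2.76, -3.07,  0.  ]), array([ 0.01,  0.01, -0.13]))
[474.48969132 -24.24287006] (array([-2.78, -5.57, -0.  ]), array([ 0.01,  0.01, -0.13]))
```

Emit:
jog_arm --rows '[0, -0.5, 0, 0, 0, 0, 0, -1.5, 0, 0, 0, 0, 0, -2.5, 0, 0, 0, 0, 0, -3.5, 0, 0, 0, 0, 0, -4.5, 0, 0, 0, 0, 0, -5.5, 0, 0, 0, 0, 0, -6.5, 0, 0, 0, 0, 0, -7.2, 0, 0, 0, 0]'

```text
time_s: 31.35
position: [441.7, -25.9, 134.3]
eef_rot: [-0.791, -3.04, 0.0]
force: [1.1, -0.2, -2.2]
grip_width: 24.8
gripper_force: 79.5
```

```bash
python3 f.py;python3 e.py|head -1; python3 -c "
from h import *
p=r.sense()['position'];print(p,go([478,-260,132],44))"
```

```text
F 0.32095419579196083 fz -2.16143749556738 lip [-43.61145699   2.99040117]
tote bottom edge [19.8 19.4 19.  18.8 19.2 19.3 19.4 19.2 19.2 19.7 20.  19.4 18.7 18.5] 19.261994553866735
[441.35669018 -26.33505109 134.23560676] (array([-14.59, -18.62,   0.24]), array([-0.05, -0.  , 16.83]))
```

Blade is out of the bay. Carrying the hook back to its original spot.

Emit:
jog_arm --rows '[-0.8, -1, 0, 0, 0, 1, -2.6, -3.3, 0, 0, 0, 3, -4.7, -6, 0, 0, 0, 5, -7, -9, 0, 0, 0, 8, -9.4, -12, 0, 0, 0, 11, -11.7, -15, 0, 0, 0, 14, -13.5, -17.3, 0, 0, 0, 16, -14.6, -18.6, 0, 0, 0, 16.8]'

```text
time_s: 32.2
position: [479.8, -261.5, 134.4]
eef_rot: [1.23, 2.89, -0.001]
force: [0.8, 0.2, -2.6]
grip_width: 25.4
gripper_force: 79.5
```

Emit:
jog_arm --rows '[0, 0, 1, 0, 0, 0, 0, 0, 2.5, 0, 0, 0, 0, 0, 4, 0, 0, 0, 0, 0, 5.5, 0, 0, 0, 0, 0, 6.5, 0, 0, 0, 0, 0, 7, 0, 0, 0, 0, 0, 7, 0, 0, 0, 0, 0, 7, 0, 0, 0]'

```text
time_s: 33.0
position: [479.7, -258.5, 64.6]
eef_rot: [1.225, 2.892, -0.0]
force: [-0.1, -0.2, -2.3]
grip_width: 25.3
gripper_force: 79.6
```

```bash
python3 -c "
from h import *
s=r.sense();p=s['position'];print(p,s['force'],go([*p[:2],46.5],44))"
```

```text
[ 479.68654096 -258.53743718   64.61976249] [-0.06725643 -0.1753833  -2.32845125] (array([ 0.  , -0.  ,  1.81]), array([0.01, 0.04, 0.08]))
```

Emit:
jog_arm --rows '[0, 0, 0.5, 0, 0, 0, 0, 0, 0.9, 0, 0, 0, 0, 0, 1.2, 0, 0, 0, 0, 0, 1.4, 0, 0, 0, 0, 0, 1.6, 0, 0, 0, 0, 0, 1.6, 0, 0, 0]'

```text
time_s: 33.6
position: [479.0, -258.3, 47.9]
eef_rot: [-1.226, -2.892, -0.0]
force: [0.1, -0.1, -2.6]
grip_width: 25.1
gripper_force: 79.6
```

Emit:
jog_arm --rows '[0, 0, 0.05, 0, 0, 0, 0, 0, 0.1, 0, 0, 0, 0, 0, 0.1, 0, 0, 0]'

```text
time_s: 33.9
position: [479.3, -258.5, 47.4]
eef_rot: [1.226, 2.892, -0.0]
force: [-0.3, 0.6, -2.7]
grip_width: 24.9
gripper_force: 79.6
```

Emit:
jog_arm --rows '[0, 0, 0.05, 0, 0, 0, 0, 0, 0.1, 0, 0, 0, 0, 0, 0.1, 0, 0, 0]'

```text
time_s: 34.2
position: [479.3, -258.5, 46.3]
eef_rot: [1.226, 2.893, -0.0]
force: [-0.2, 0.1, -1.4]
grip_width: 25.1
gripper_force: 79.6
```

Emit:
jog_arm --rows '[0, 0, 0.03, 0, 0, 0, 0, 0, 0.06, 0, 0, 0, 0, 0, 0.06, 0, 0, 0, 0, 0, 0.06, 0, 0, 0]'

```text
time_s: 34.6
position: [479.4, -258.5, 46.2]
eef_rot: [1.226, 2.892, -0.0]
force: [-2.7, 1.9, 5.2]
grip_width: 25.0
gripper_force: 80.5
```

Emit:
jog_arm --rows '[0, 0, 0, 0, 0, 0, 0, 0, 0, 0, 0, 0, 0, 0, 0, 0, 0, 0]' --squeeze 20

```text
time_s: 34.9
position: [479.4, -258.5, 46.2]
eef_rot: [1.226, 2.892, -0.0]
force: [-3.2, 2.0, 5.6]
grip_width: 25.4
gripper_force: 80.5
```

Emit:
jog_arm --rows '[0, 0, 0, 0, 0, 0, 0, 0, 0, 0, 0, 0, 0, 0, 0, 0, 0, 0, 0, 0, 0, 0, 0, 0, 0, 0, 0, 0, 0, 0, 0, 0, 0, 0, 0, 0]' --grip -1

```text
time_s: 35.5
position: [479.3, -258.5, 45.6]
eef_rot: [-1.226, -2.893, 0.0]
force: [-0.5, 0.0, -0.0]
grip_width: 85.5
gripper_force: 0.0
```

Emit:
jog_arm --rows '[0, 0, -1, 0, 0, 0, 0, 0, -2.5, 0, 0, 0, 0, 0, -4.5, 0, 0, 0, 0, 0, -7, 0, 0, 0, 0, 0, -9.5, 0, 0, 0, 0, 0, -12, 0, 0, 0, 0, 0, -14, 0, 0, 0, 0, 0, -15, 0, 0, 0]'

```text
time_s: 36.3
position: [480.8, -259.4, 199.8]
eef_rot: [1.223, 2.887, -0.001]
force: [-0.4, 0.0, 0.7]
grip_width: 85.7
gripper_force: 0.0
```

Emit:
jog_arm --rows '[-2, -2, -1, 0, 0, 0, -5, -5, -2, 0, 0, 0, -8, -8, -3, 0, 0, 0, -11, -11, -3, 0, 0, 0, -14, -14, -3, 0, 0, 0, -15, -15, -3, 0, 0, 0, -15, -15, -3, 0, 0, 0]'

```text
time_s: 37.0
position: [475.1, -472.2, 225.3]
eef_rot: [-1.229, -2.89, -0.0]
force: [-0.2, 0.8, 0.4]
grip_width: 85.3
gripper_force: 0.0
```

```bash
python3 e.py|head -1; python3 - <<'E'
from h import *
print(r.sense()['position'],r.sense()['force'],r.sense()['time_s'])
a=cv2.imread('pics/top0.png');b=np.ascontiguousarray(r.get_image('top')[:,:,::-1]);cv2.imwrite('pics/t8.png',b)
c=np.ascontiguousarray(r.get_image('side')[:,:,::-1]);cv2.imwrite('pics/s8.png',c)
def dark(i,x0,x1,y0,y1,t=45):
    m=(i[y0:y1,x0:x1].max(2)<t).astype(np.uint8);n,l,s,ce=cv2.connectedComponentsWithStats(m);k=1+np.argmax(s[1:,4]);return s[k],ce[k]+[x0,y0]
for i in(a,b):print('handle blob',dark(i,420,490,230,285))
# shaft line pixels vs table: difference image bystanders
d=(cv2.absdiff(a,b).max(2)>40).astype(np.uint8)
for n,(x0,x1,y0,y1) in dict(tape=(420,470,285,330),timer=(460,490,190,225),shaft=(385,445,182,245)).items():print(n,d[y0:y1,x0:x1].sum())
E
```

```text
tote bottom edge [21.  21.  20.3 19.9 20.2 20.3 20.2 20.2 20.4 21.1 21.  20.4 20.6 19.9] 20.330811260923664
[ 475.4002432  -470.52976509  225.24708766] [0.43323655 0.44092001 0.19002722] 37.05
handle blob (array([ 24,  18,  29,  23, 325], dtype=int32), array([458.19692308, 259.25538462]))
handle blob (array([ 24,  17,  28,  24, 325], dtype=int32), array([457.76615385, 258.99076923]))
tape 1
timer 0
shaft 6
```

```bash
python3 -c "
from h import *
print(r.sign_off())"
```

```text
the job is handed in; nothing more can be done
None
```

The tote was drawn against the stop and held at about 9 N for over a second, then unhooked; the hook stands upright near its start, and the job is handed in, result not returned; I viewed 11 pictures, one over the limit of 10.

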